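# Draw the filter insert out of its deep bore with the hook

### The arm

A 6-joint arm with a two-finger parallel gripper is mounted at the origin on a cart in front of the work surface, level with it; the furniture and walls round the work are solid. World frame = base frame: x ahead of the robot, y to its left, z up, the work surface at z = 0. Lengths are in m, angles in rad, forces in N, time in s.
With the tool pointing down it reaches from about 0.35 to 0.875 m from the base axis. Payload 4.2 kg.
Tool frame: the origin (TCP) lies midway between the tips of the shut fingers; the grasp point (between the pads) lies 19 mm behind it; z points along the fingers, y is the line along which they close (so a half turn about z gives the same grasp; the last joint's range is limited). The gripper opens to 85 mm and grips with 20 to 120 N. Pads are 22 mm wide; open, the fingers measure 114 mm over their backs; the gripper's body (76 mm by 85 mm) begins 54 mm behind the grasp point. The pads swing forward as they close: fully open they stand 13 mm farther back than shut.
Start: joints at [-0.988, 0.385, 0.008, 0, -1.194, -0.259], TCP at [0.199, -0.592, 0.231] pointing down, gripper open.
Joint ranges: [-3.14, 3.14], [-1.21, 2.06], [-1.07, 1.41], [-3.16, 2.05], [-2.99, -0.16], [-3.1, 3.1]. Speed limits (rad/s): [2.79, 2.79, 3.14, 3.14, 3.14, 3.14].

### API

Orientations are given as a unit quaternion [w, x, y, z].
In Python, from cell import readout, eyes, ctrl, spotter gives the robot as it stands.
- The arm moves only by the tool apply_moves, never from a script. Its argument "moves" is a list of rows, each a list of 7 numbers: the turn, a rotation vector about the world's x, y, z in degrees, then the shift along the world's x, y, z in mm, then the gripper's target within -1 to 1 (shut at 1, half-way at 0, fully open at -1). In form: [[ax, ay, az, dx, dy, dz, fingers], ...]. A call has 1 to 10 rows; each row is the pose to reach, as a shift and turn from the pose commanded when the call began; what a row does not reach only later rows make up. A row lasts 1/12 s, in which the tool goes at most 41.7 mm and 7.16 degrees, less where a joint would pass 70% of its speed; a pose out of reach is approached as far as the arm can. A call with a gripper value outside its range is refused whole. The fingers move at their own pace and stop on an object; "newtons" is the grip in N (left out, the last holds). Time passes only in rows, so rows that repeat a pose let the fingers close. It gives the time, the measured TCP pose, the force, the opening and the grip force at its end, in the units of the state.
- readout.get_state(): the state, without advancing time (a new reading comes with each control period).
- eyes.capture(name): name is "scene" or "top"; returns the picture (400x640x3 uint8, red, green, blue); there is no depth.
- eyes.camera_info(name): a dict with "fx", "fy", "cx", "cy" (pixels), "distortion" ([k1, k2, p1, p2, k3] as OpenCV has them; the pictures are not rectified), "extrinsics" (4x4, takes a point from world to camera coordinates). Camera axes: x right, y down, z forward; pixel columns grow to the right and rows downward; lengths in m; the calibration is good to about 2 mm. A picture is of the moment at which its call begins. camera_info takes no time and is no camera call.
- ctrl.hand_in(): hands the job in; it is judged then, once.
Trained networks look in the newest picture that a camera, given by its name, has taken for a name from the list of things; names that differ only in an ending like _2 or _b are one class to them, and where a whole thing is asked for, a point or a joint stands for the part that bears it (a point fixed in the world has none). Each returns a list of dicts, best first, with "p" (0 to 1); they miss things now and then, are a little off and sometimes report something else, mostly with a low value. They report only what shows in the picture. A call takes as long as a camera call.
- spotter.recognise(name, camera): "xyz" ([x, y, z] in m, in world coordinates, good to about 4 mm: the middle of the surface that is visible of it).
- spotter.silhouettes(name, camera): "pixels" (400x640 bool, what is visible of it).
- spotter.place_of(name, camera): "xyz" ([x, y, z] in m, in world coordinates, good to about 4 mm: a listed point, or the origin of a listed thing).
The state is a dict: "t": time; "joints": joint angles; "qd": joint speeds; "joint_efforts": joint torques, N m; "tcp_pos": TCP position; "tool_rot": TCP orientation; "contact_force": force on the tool from outside, world axes, zero at the start; "wrist_torque": the same for the moment, N m; "gripper_width": finger opening in m; "grip_force": force on a finger pad.
Only numpy, scipy, OpenCV 4.12 (cv2) and the standard library are available. Lean on these libraries where they do the work, as an engineer would, in place of code of your own. Each camera call takes 0.05 s, during which the arm holds its last target. There are 200 camera calls.

### The job

Take the orange-handled hook from its stand, reach down into the white water filter, catch the wire loop of the blue insert and draw the insert up the bore until it stands firmly against its upper stop, giving it a clear but not hard pull there; it stays up by its own seal. Work gently: the loop tears off under a hard pull, the hook must not be pressed hard against the bore, and the gripper itself must not touch the filter. Then unhook without pushing the insert back down, put the hook back in its stand as it was, and let go, leaving the other things where they are.

Things in the scene. Friction and masses are not known exactly. Their poses are not given: they have to be found in the camera images.
- hook: Loose hook tool, 60 to 130 g, upright in its stand. Origin: centre of the underside of its round orange collar (56 mm across, 5 mm thick), z up along the handle. Handle: straight bar 20 mm wide in x, 18 mm in y, from z = 5 to 64 mm. Below the collar a 4 mm steel wire goes down on the axis, bends to x = -6.5 mm between z = -40 and -50 mm, then ends in an upturned U in the x-z plane.
- hook_throat (a point): Point on the hook: upper side of the bottom of its U, on the handle's axis, 86.5 mm below the hook's origin; axes as the hook's. The wire's lowest point is 4 mm lower. Shank at x = -6.5 mm, upturned tip at x = +6.5 mm with its top 11.5 mm above this point; the throat between them is 9 mm wide.
- hook_stand: Fixed upright aluminium tube on a black foot 80 mm across. Origin: centre of the foot's underside, z up. Tube 43 mm outside, 35 mm inside, rim 100 mm above the origin, inner floor about 10 mm above it. The hook stands in it wire down, collar resting on the rim (hook's origin 100 mm above the stand's); any yaw will do.
- filter: Fixed table-top water filter: steel foot 100 mm across, white upright sleeve, small tap on its -x side reaching 58 mm out, up to 44 mm high. Origin: centre of the foot's underside, z up. Sleeve, insert, loop and tap all count as the filter: the hook may touch it, the gripper must not.
- sleeve: The filter's white sleeve with the round bore, origin and axes as the filter's: 75 mm outside over its steel bands, bore 62 mm in diameter and open at the top, rim 100 mm above the origin. Pressing on it with 10 N or more counts as rough.
- cartridge: The insert in the bore: blue disc 60 mm across that fills the bore, with an upright loop of 4 mm wire. Origin: centre of the disc's top face, axes as the filter's. Loop: legs at y = -13 and +13 mm, straight top bar along y. 24 N or more on it tears the loop; a proper seating pull on the loop at the upper stop is 14 N or more, held for a moment.
- loop_bar (a point): Middle of the loop's top bar, 32 mm above the disc's top face when unloaded; axes as the filter's. The bar is 4 mm thick, straight from y = -9 to +9 mm; 30 mm free height under it. The loop sits on a stiff preloaded spring and gives up to 4 mm upward under a strong pull.
- cartridge_slide (a joint): Height of the insert in the bore, m: 0 at the bottom (disc 26 mm above the filter's origin, 74 mm below the rim), 0.080 at the upper stop (disc 6 mm above the rim). Starts in the lowest 25 mm. A tight seal (about 7 N of friction) and its weight (about 2 N) resist the draw; it stays where it is left, but 5 N pushes it down again.
- mug: Bystander: loose black and white mug, about 97 mm high, behind the work. Origin at its underside. Leave it.
- timer: Bystander: loose white and pale blue kitchen timer 65 mm across, 48 mm high. Origin at its underside. Leave it.
- jar: Bystander: loose spice jar with a red cap, 45 mm across, 106 mm high. Origin at its underside. Leave it.
- mill: Bystander: loose grey shaker, 44 mm across, 90 mm high. Origin at its underside. Leave it.
- honey_jar: Bystander: loose jar with a green lid, 64 mm across, 84 mm high. Origin at its underside. Leave it.

How it is judged:
On the way, in this order (a step that is already met when the one before it is completed fails the run):
1. the hook is lifted out of its stand (z of hook in the frame of hook_stand above 0.18 m), for 0.1 s.
2. the hook pulls the insert's loop with at least 14 N while the insert is against its upper stop (contact force between hook and cartridge above 14 N and value of joint cartridge_slide above 0.0785 m), for 0.2 s.
At the end, for the whole second after the job is handed in: The insert stands within 2.5 mm of its upper stop; the hook is back in its stand, upright within 0.08 rad, its axis within 12 mm of the stand's, its collar resting on the rim (within 4 mm), released and still (value of joint cartridge_slide above 0.0775 m and horizontal distance between hook and hook_stand below 0.012 m and z of hook in the frame of hook_stand between 0.096 and 0.104 m and angle between hook's own z axis and vertical below 0.08 rad and linear speed of hook below 0.02 m/s and contact force between hook and hook_stand above 0.2 N); the robot touches nothing.
It fails at once if the hook strains the insert or its loop with 24 N or more (contact force between hook and cartridge above 24 N).
It fails at once if the hook presses on the sleeve with 10 N or more (contact force between hook and sleeve above 10 N).
It fails at once if the robot itself touches the filter (contact force between any of the fingers, the arm and filter above 1 N).
It fails at once if a bystander (mug, timer, spice jar, shaker, green-lidded jar) is moved by more than 20 mm (distance of any of mug, timer, jar, mill, honey_jar from where it was at the start of the episode above 0.02 m).
It also fails if it takes over 69 s, if anything falls off the work surface, if the arm or the gripper's body presses on something with over 40 N, if the wrist force passes 120 N, or if a joint passes its speed limit or range.

## Working session

There is one attempt and no reset: what is moved stays moved. The work goes in short steps, Python scripts to look and compute and a tool call to move; the robot and the scene stay as the last step left them, time stands still between calls to the robot, and variables do not carry over. Pictures are saved under pics/ and viewed, at most 10 in all, crops included, and the job is handed in when it is done.

Besides the shell and the picture viewer there is one more tool, called after "Request:" as name(argument=value, ...), one argument or row to a line, values as JSON. apply_moves: Moves the arm, as the interface text tells. Its arguments: {"type":"object","properties":{"moves":{"type":"array","items":{"type":"array","items":{"type":"number"}}},"newtons":{"type":"number"}},"required":["moves"]}

```bash
mkdir -p pics
python3 - <<'E'
from cell import readout, eyes, ctrl, spotter
import cv2
s=readout.get_state(); print(s)
for c in ["scene","top"]:
    im=eyes.capture(c); cv2.imwrite(f"pics/{c}0.png",im[:,:,::-1]); i=eyes.camera_info(c); print(c,i)
    for n in ["hook","hook_stand","filter","loop_bar","cartridge","mug","timer","jar","mill","honey_jar"]:
        print(n,[(r['xyz'],r['p']) for r in spotter.place_of(n,c)[:2]])
E
```

```text
{'t': 0.0, 'joints': array([-9.88395548e-01,  3.85557611e-01,  6.62702319e-03, -5.07483959e-04,
       -1.19398944e+00, -2.58608661e-01]), 'qd': array([-9.46456636e-04, -1.30308080e-04,  4.36464669e-04, -3.00051683e-04,
        9.69635591e-04,  6.06145773e-05]), 'joint_efforts': array([ 2.23578492e-03, -3.92291844e+01,  1.88397163e+01,  4.18619961e+00,
       -4.73011707e-03, -4.84255196e-06]), 'tcp_pos': array([ 0.19869314, -0.5919617 ,  0.23022015]), 'tool_rot': array([-2.18173861e-04, -1.61097273e-01,  9.86937934e-01,  1.06561935e-03]), 'contact_force': array([-0.54173422,  0.62822141,  0.27594082]), 'wrist_torque': array([-0.00915927,  0.05179491, -0.04096318]), 'grip_force': 0.0, 'gripper_width': 0.0853975480404152}
scene {'fx': 456.3689331179957, 'fy': 456.3689331179957, 'cx': 321.4689428105971, 'cy': 191.62784949935823, 'distortion': array([-0.00269454,  0.        ,  0.        ,  0.        ,  0.        ]), 'extrinsics': array([[-0.63632541, -0.77123044,  0.01713418,  0.30633108],
       [-0.5378822 ,  0.42765457, -0.72649453,  0.44492961],
       [ 0.55296719, -0.4715031 , -0.
[... 766 characters left out ...]
87772, -0.06837125],
       [-0.99459793,  0.0267643 , -0.10029276,  0.61035649],
       [ 0.10072362,  0.01526438, -0.99479734,  1.34998286],
       [ 0.        ,  0.        ,  0.        ,  1.        ]])}
hook [([0.5196, 0.1614, 0.1021], 0.72)]
hook_stand [([0.5167, 0.1658, -0.0003], 0.9), ([0.7829, -0.1006, -0.0011], 0.72)]
filter [([0.5176, -0.1257, 0.0019], 0.74)]
loop_bar [([0.5234, -0.1202, 0.0005], 0.5)]
cartridge [([0.5189, -0.1205, 0.0501], 0.65)]
mug [([0.7674, 0.0471, 0.0008], 0.96)]
timer [([0.7142, -0.1022, -0.0044], 0.74)]
jar [([0.7038, 0.138, 0.0016], 0.8)]
mill [([0.7804, -0.1016, 0.0016], 0.52)]
honey_jar [([0.4774, -0.3434, 0.0004], 0.9), ([0.5191, -0.1227, 0.0501], 0.33)]
```

```bash
cat > h.py <<'E'
import numpy as np, cv2
from cell import readout, eyes, ctrl, spotter
def proj(c,P):
    i=eyes.camera_info(c);E=i["extrinsics"]
    K=np.array([[i["fx"],0,i["cx"]],[0,i["fy"],i["cy"]],[0,0,1.]])
    p,_=cv2.projectPoints(np.array(P,float).reshape(-1,1,3),cv2.Rodrigues(E[:3,:3])[0],E[:3,3],K,i["distortion"]);return p[:,0]
def ray(c,uv,z):
    "world points at height z seen at pixels uv"
    i=eyes.camera_info(c);E=i["extrinsics"]
    K=np.array([[i["fx"],0,i["cx"]],[0,i["fy"],i["cy"]],[0,0,1.]])
    n=cv2.undistortPoints(np.array(uv,float).reshape(-1,1,2),K,i["distortion"])[:,0]
    d=np.c_[n,np.ones(len(n))]@E[:3,:3]; o=-E[:3,:3].T@E[:3,3]
    return o+d*((z-o[2])/d[:,2])[:,None]
def crop(c,ctr,r,f,im=None):
    im=eyes.capture(c) if im is None else im
    u,v=[int(a) for a in proj(c,[ctr])[0]]; x0,y0=max(u-r,0),max(v-r,0)
    return cv2.resize(im[y0:v+r,x0:u+r,::-1],(2*r*f,2*r*f),interpolation=cv2.INTER_CUBIC),(x0,y0)
E
python3 - <<'E'
from h import *
a=[]
for c,r in [("top",33),("scene",66)]:
    im=eyes.capture(c)
    row=[]
    for P in [(.52,.1625,.13),(.52,-.123,.1)]:
        k,o=crop(c,P,r,300//(2*r),im); row.append(cv2.resize(k,(300,300)));print(c,o,300/(2*r))
    a.append(np.hstack(row))
cv2.imwrite("pics/m1.png",np.vstack(a))
E
```

```text
top (198, 194) 4.545454545454546
top (311, 192) 4.545454545454546
scene (190, 186) 2.272727272727273
scene (282, 140) 2.272727272727273
```

View pics/scene0.png

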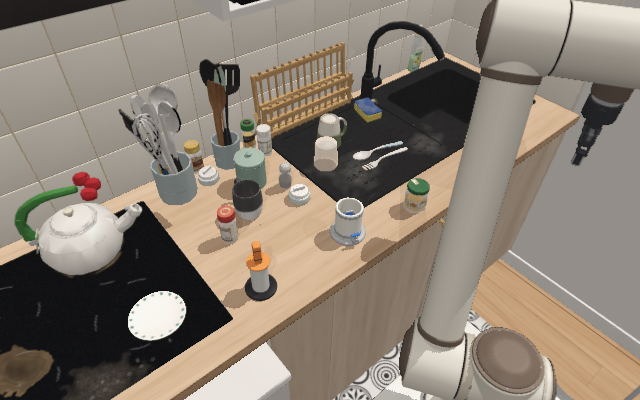

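View pics/m1.png

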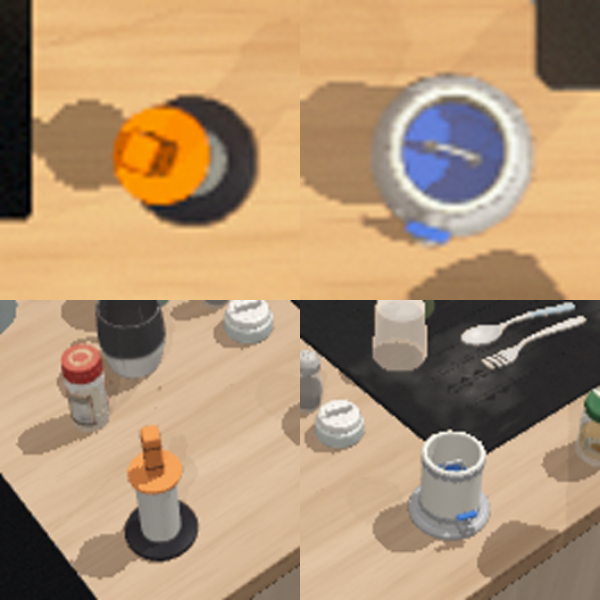

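Run:
```python
from h import *
im=eyes.capture("top"); row=[]
for P,r in [((.52,.1625,.16),13),((.52,-.123,.07),15)]:
    u,v=[int(a) for a in proj("top",[P])[0]]
    k=cv2.resize(im[v-r:v+r,u-r:u+r,::-1],(390,390),interpolation=cv2.INTER_CUBIC); row.append(k); print(u-r,v-r,390/(2*r))
cv2.imwrite("pics/m2.png",np.hstack(row))
# fits: stand foot, collar, sleeve, bore outlines from colour
hsv=cv2.cvtColor(im,cv2.COLOR_RGB2HSV)
m=((hsv[...,0]<16)&(hsv[...,1]>200)&(hsv[...,2]>120)).astype(np.uint8)
b=np.zeros_like(m);b[194:260,198:264]=m[194:260,198:264]
c=max(cv2.findContours(b,0,1)[0],key=cv2.contourArea);e=cv2.fitEllipse(c);print("collar",e,ray("top",[e[0]],.105))
d=((hsv[...,2]<75)).astype(np.uint8);b=np.zeros_like(d);b[205:250,215:264]=d[205:250,215:264]
c=max(cv2.findContours(b,0,1)[0],key=cv2.contourArea);hl=cv2.convexHull(c);print("foot bbox",cv2.boundingRect(hl))
bl=((hsv[...,0]>105)&(hsv[...,0]<130)&(hsv[...,1]>120)).astype(np.uint8);b=np.zeros_like(bl);b[200:240,320:365]=bl[200:240,320:365]
c=max(cv2.findContours(b,0,1)[0],key=cv2.contourArea);e=cv2.fitEllipse(cv2.convexHull(c));print("disc",e)
for z in (.03,.05,.1):print(z,ray("top",[e[0]],z))
```

```text
216 214 15.0
329 210 13.0
collar ((232.11026000976562, 227.50704956054688), (8.360687255859375, 9.577075004577637), 130.12835693359375) [[0.52167775 0.1674182  0.105     ]]
foot bbox (231, 216, 23, 27)
disc ((338.37799072265625, 228.39312744140625), (8.124551773071289, 10.11829662322998), 131.20851135253906)
0.03 [[ 0.51503321 -0.10713022  0.03      ]]
0.05 [[ 0.51436801 -0.10710329  0.05      ]]
0.1 [[ 0.51270499 -0.10703595  0.1       ]]
```

View pics/m2.png

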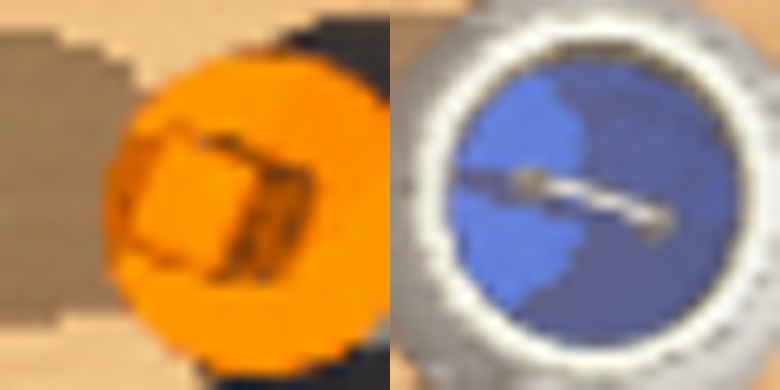

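Run:
```python
from h import *
q=np.array([[170,130],[258,170],[215,272],[130,235]])/15-.5+[216.5,214.5]
w=ray("top",q,.164);print(w);d=np.roll(w,-1,0)-w
print(np.linalg.norm(d,axis=1)*1e3,np.degrees(np.arctan2(d[:,1],d[:,0])),w.mean(0))
b=np.array([[135,181],[268,220]])/13+[329,210]
for z in (.06,.07,.083):
  w=ray("top",b,z);d=w[0]-w[1];print(z,w,np.linalg.norm(d[:2]),np.degrees(np.arctan2(d[1],d[0])),w.mean(0))
print("rim",ray("top",[[345.0,225.2]],.1), "bore diam px",298/13, np.linalg.norm(np.diff(ray("top",[[329+57/13,225],[329+355/13,225]],.1),axis=0)))
print("collar",ray("top",[[216+251/15,214+212/15]],.105))
# expected proj
print(proj("top",[[.52,.1625,0],[.52,.1625,.105],[.52,.1625,.164],[.52,-.123,.1]]))
```

```text
[[0.53153493 0.16683451 0.164     ]
 [0.52459499 0.15227219 0.164     ]
 [0.50800866 0.15952375 0.164     ]
 [0.51442031 0.17358348 0.164     ]]
[16.13146481 18.10225337 15.45267387 18.39724612] [-115.48097421  156.38498675   65.48560697  -21.5212542 ] [0.51963973 0.16305348 0.164     ]
0.06 [[ 0.52583834 -0.1100845   0.06      ]
 [ 0.51716184 -0.13704794  0.06      ]] 0.028325050790839086 72.16246236141953 [ 0.52150009 -0.12356622  0.06      ]
0.07 [[ 0.52541785 -0.11004873  0.07      ]
 [ 0.51680596 -0.13681139  0.07      ]] 0.02811413436132981 72.16246236141964 [ 0.5211119  -0.12343006  0.07      ]
0.083 [[ 0.52487121 -0.11000224  0.083     ]
 [ 0.51634331 -0.13650388  0.083     ]] 0.027839943002967757 72.16246236141967 [ 0.52060726 -0.12325306  0.083     ]
rim [[ 0.52048747 -0.12433195  0.1       ]] bore diam px 22.923076923076923 0.0591239235042333
collar [[0.5200213  0.16580683 0.105     ]]
[[241.71599656 229.39157684]
 [234.00273583 228.11071096]
 [229.1034122  227.29633315]
 [344.48903355 225.40246832]]
```

Request:
apply_moves(
  moves=[
    [0,0,-41.5,321,755,0,-1],
    [0,0,-41.5,321,755,0,-1],
    [0,0,-41.5,321,755,0,-1],
    [0,0,-41.5,321,755,0,-1],
    [0,0,-41.5,321,755,0,-1],
    [0,0,-41.5,321,755,0,-1],
    [0,0,-41.5,321,755,0,-1],
    [0,0,-41.5,321,755,0,-1],
    [0,0,-41.5,321,755,0,-1],
    [0,0,-41.5,321,755,0,-1],
  ],
  newtons=60,
)

```text
t: 2.08
tcp_pos: [0.3551, -0.2254, 0.2319]
tool_rot: [0.001, 0.199, 0.98, -0.0]
contact_force: [1.4, -0.1, -0.4]
gripper_width: 0.0855
grip_force: 0.0
```

Request:
apply_moves(
  moves=[
    [0,0,0,163,384,0,-1],
    [0,0,0,163,384,0,-1],
    [0,0,0,163,384,0,-1],
    [0,0,0,163,384,0,-1],
    [0,0,0,163,384,0,-1],
    [0,0,0,163,384,0,-1],
    [0,0,0,163,384,0,-1],
    [0,0,0,163,384,0,-1],
    [0,0,0,163,384,0,-1],
    [0,0,0,163,384,0,-1],
  ],
)

```text
t: 2.92
tcp_pos: [0.518, 0.1586, 0.2318]
tool_rot: [0.0, 0.199, 0.98, 0.0]
contact_force: [0.9, 0.3, 0.1]
gripper_width: 0.0852
grip_force: 0.0
```

Run:
```python
from h import *
from scipy.spatial.transform import Rotation as R
eyes.capture("scene")
s=readout.get_state();q=s["tool_rot"];M=R.from_quat(np.roll(q,-1)).as_matrix()
print(s["tcp_pos"],M[:,2],np.degrees(np.arctan2(M[1,1],M[0,1])),s["contact_force"],s["joints"])
```

```text
[0.52178333 0.1641759  0.23117316] [ 0.00433112  0.00203263 -0.99998855] 67.32022174519865 [5.35144071 2.95511144 1.12257622] [ 6.01739622e-01  2.50004757e-01 -1.88767284e-01  8.59273781e-04
 -1.12730342e+00 -2.56874533e+00]
```

Request:
apply_moves(
  moves=[
    [0,0,0,-1,-1,-35,-1],
    [0,0,0,-1,-1,-65,-1],
    [0,0,0,-1,-1,-90,-1],
    [0,0,0,-1,-1,-107,-1],
    [0,0,0,-1,-1,-107,-1],
    [0,0,0,-1,-1,-107,0],
    [0,0,0,-1,-1,-107,0.3],
    [0,0,0,-1,-1,-107,0.6],
    [0,0,0,-1,-1,-107,1],
    [0,0,0,-1,-1,-107,1],
  ],
  newtons=60,
)

```text
t: 3.8
tcp_pos: [0.5175, 0.1559, 0.1258]
tool_rot: [0.001, 0.199, 0.98, 0.001]
contact_force: [0.1, 1.4, 0.7]
gripper_width: 0.0253
grip_force: 0.6
```

Request:
apply_moves(
  moves=[
    [0,0,0,0,0,0,1],
    [0,0,0,0,0,0,1],
    [0,0,0,0,0,0,1],
    [0,0,0,0,0,0,1],
  ],
)

```text
t: 4.13
tcp_pos: [0.5172, 0.1555, 0.1253]
tool_rot: [0.001, 0.199, 0.98, 0.0]
contact_force: [-1.0, -0.2, 5.7]
gripper_width: 0.0175
grip_force: 62.3
```

Request:
apply_moves(
  moves=[
    [0,0,0,0,0,0,1],
    [0,0,0,0,0,5,1],
    [0,0,0,0,0,20,1],
    [0,0,0,0,0,40,1],
    [0,0,0,0,0,60,1],
    [0,0,0,0,0,80,1],
    [0,0,0,0,0,100,1],
    [0,0,0,0,0,120,1],
    [0,0,0,0,0,135,1],
    [0,0,0,0,0,135,1],
  ],
  newtons=90,
)

```text
t: 4.97
tcp_pos: [0.5178, 0.1559, 0.2624]
tool_rot: [0.002, 0.199, 0.98, 0.002]
contact_force: [-0.3, 0.2, -0.1]
gripper_width: 0.0169
grip_force: 87.8
```

Request:
apply_moves(
  moves=[
    [0,0,0,0,0,0,1],
    [0,0,0,0,0,0,1],
    [0,0,0,0,0,0,1],
  ],
)

```text
t: 5.22
tcp_pos: [0.5157, 0.155, 0.2575]
tool_rot: [-0.002, 0.199, 0.98, -0.001]
contact_force: [-1.3, -0.2, -1.2]
gripper_width: 0.0171
grip_force: 87.8
```

```bash
cat >> h.py <<'E'
from scipy.spatial.transform import Rotation as R
def st():
    s=readout.get_state();M=R.from_quat(np.roll(s["tool_rot"],-1)).as_matrix()
    print(round(s["t"],2),s["tcp_pos"].round(4),"z",M[:,2].round(4),"yaw",np.degrees(np.arctan2(M[1,1],M[0,1])).round(1),"F",s["contact_force"].round(1),s["gripper_width"].round(4),s["grip_force"].round(0));return s,M
E
python3 - <<'E'
from h import *
s,M=st(); p=s["tcp_pos"]
for c in ("scene","top"):
    im=eyes.capture(c)
    for n in ("hook","hook_throat","hook_stand"): print(c,n,[(r['xyz'],r['p']) for r in spotter.place_of(n,c)[:2]])
    if c=="scene":
        u,v=proj(c,[p+[0,0,-.06]])[0].astype(int);r=50;print(u-r,v-r)
        cv2.imwrite("pics/m3.png",cv2.resize(im[v-r:v+r,u-r:u+r,::-1],(600,600),interpolation=cv2.INTER_CUBIC))
st()
E
```

```text
Traceback (most recent call last):
  File "h.py", line 21, in st
    print(round(s["t"],2),s["tcp_pos"].round(4),"z",M[:,2].round(4),"yaw",np.degrees(np.arctan2(M[1,1],M[0,1])).round(1),"F",s["contact_force"].round(1),s["gripper_width"].round(4),s["grip_force"].round(0));return s,M
                                                                                                                                                         ^^^^^^^^^^^^^^^^^^^^^^^^
AttributeError: 'float' object has no attribute 'round'
```

```bash
sed -i 's/s\["gripper_width"\].round(4),s\["grip_force"\].round(0)/round(s["gripper_width"],4),round(s["grip_force"])/' h.py
python3 - <<'E'
from h import *
s,M=st(); p=s["tcp_pos"]
for c in ("scene","top"):
    im=eyes.capture(c)
    for n in ("hook","hook_throat","hook_stand"): print(c,n,[(r['xyz'],r['p']) for r in spotter.place_of(n,c)[:2]])
    if c=="scene":
        u,v=proj(c,[p+[0,0,-.06]])[0].astype(int);r=50;print(u-r,v-r)
        cv2.imwrite("pics/m3.png",cv2.resize(im[v-r:v+r,u-r:u+r,::-1],(600,600),interpolation=cv2.INTER_CUBIC))
st()
E
```

```text
5.22 [0.5157 0.155  0.2575] z [-0.0034 -0.0015 -1.    ] yaw 67.0 F [-1.3 -0.2 -1.2] 0.0171 88
scene hook [([0.5112, 0.1558, 0.2316], 0.77), ([0.7678, 0.0462, 0.0001], 0.64)]
scene hook_throat [([0.5098, 0.1552, 0.1463], 0.85)]
scene hook_stand [([0.5237, 0.1635, 0.0001], 0.91), ([0.7853, -0.1049, 0.0028], 0.39)]
208 182
top hook [([0.5144, 0.154, 0.2365], 0.66)]
top hook_throat [([0.7673, 0.0496, 0.001], 0.28)]
top hook_stand [([0.717, -0.1009, -0.005], 0.6)]
5.62 [0.5166 0.1554 0.2593] z [-2.e-04 -1.e-04 -1.e+00] yaw 67.1 F [ 1.6  0.4 -1.6] 0.0168 88
```

View pics/m3.png

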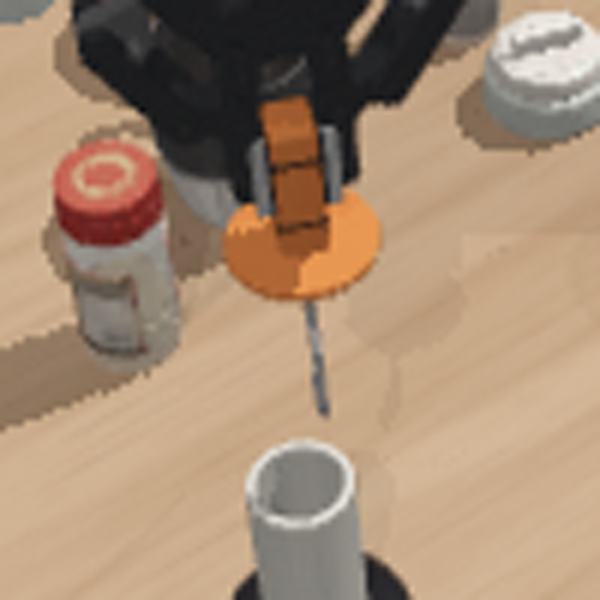

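Run:
```python
from h import *
im=cv2.imread("pics/m3.png");out=[]
for yaw in (-23,157):
    k=im.copy();x=np.array([np.cos(np.radians(yaw)),np.sin(np.radians(yaw)),0]);o=np.array([.5125,.1555,.233])
    P=[(0,64),(0,5),(0,0),(0,-40),(-6.5,-50),(-6.5,-84),(-4.6,-86.9),(0,-88.5),(4.6,-86.9),(6.5,-84),(6.5,-75)]
    uv=(proj("scene",[o+x*a/1e3+[0,0,b/1e3] for a,b in P])-[208,182]+.5)*6
    cv2.polylines(k,[uv.astype(int)],False,(0,255,0),1)
    c=[o+[.028*np.cos(t),.028*np.sin(t),.005] for t in np.linspace(0,6.3,40)]
    cv2.polylines(k,[((proj("scene",c)-[208,182]+.5)*6).astype(int)],False,(255,0,0),1)
    out.append(cv2.resize(k[200:480,200:420],(390,496),interpolation=cv2.INTER_NEAREST))
cv2.imwrite("pics/m4.png",np.hstack(out+[cv2.resize(im[200:480,200:420],(390,496))])[:, -800:] if 0 else np.hstack(out))
```

```text
(no output)
```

View pics/m4.png

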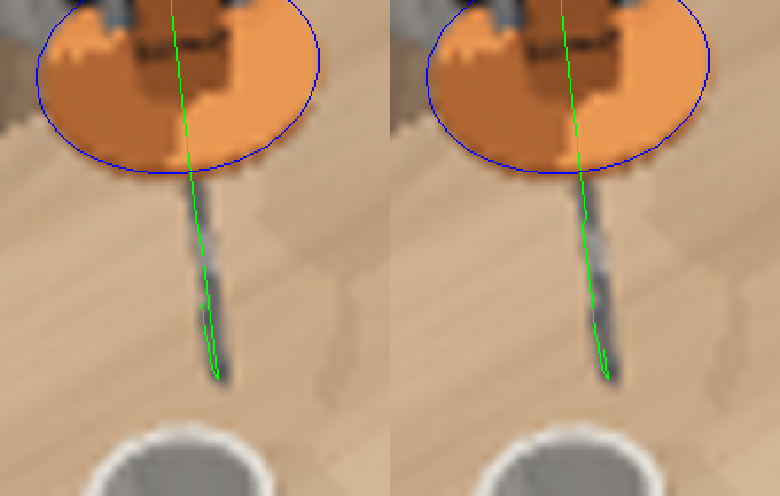

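Request:
apply_moves(
  moves=[
    [0,0,60,5,-155,20,1],
    [0,0,60,5,-155,20,1],
    [0,0,60,5,-155,20,1],
    [0,0,60,5,-155,20,1],
    [0,0,60,5,-155,20,1],
    [0,0,60,5,-155,20,1],
    [0,0,60,5,-155,20,1],
    [0,0,60,5,-155,20,1],
    [0,0,60,5,-155,20,1],
    [0,0,60,5,-155,20,1],
  ],
)

```text
t: 6.45
tcp_pos: [0.5216, 0.0003, 0.2795]
tool_rot: [0.0, -0.318, 0.948, 0.0]
contact_force: [0.1, -0.7, -1.0]
gripper_width: 0.0168
grip_force: 88.2
```

Request:
apply_moves(
  moves=[
    [0,0,0,0,0,0,1],
    [0,0,0,0,0,0,1],
  ],
)

```text
t: 6.62
tcp_pos: [0.5216, 0.0004, 0.2795]
tool_rot: [0.0, -0.317, 0.948, 0.0]
contact_force: [0.5, -0.3, -1.3]
gripper_width: 0.017
grip_force: 88.2
```

Run:
```python
from h import *
s,M=st(); p=s["tcp_pos"]; c="scene"
im=eyes.capture(c)
for n in ("hook","hook_throat","hook_stand"): print(c,n,[(r['xyz'],r['p']) for r in spotter.place_of(n,c)[:2]])
u,v=proj(c,[p+[0,0,-.05]])[0].astype(int);r=40;print(u-r,v-r)
k=cv2.resize(im[v-r:v+r,u-r:u+r,::-1],(480,480),interpolation=cv2.INTER_CUBIC)
cv2.imwrite("pics/m5.png",k)
st()
```

```text
6.62 [5.216e-01 4.000e-04 2.795e-01] z [ 0.  0. -1.] yaw 126.9 F [ 0.5 -0.3 -1.3] 0.017 88
scene hook [([0.5221, -0.0008, 0.2545], 0.74)]
scene hook_throat [([0.5176, -0.001, 0.1679], 0.57)]
scene hook_stand [([0.5207, 0.1682, -0.0016], 0.88)]
271 150
6.82 [5.217e-01 5.000e-04 2.795e-01] z [ 0.  0. -1.] yaw 127.0 F [ 0.4  0.3 -1.2] 0.0168 88
```

View pics/m5.png

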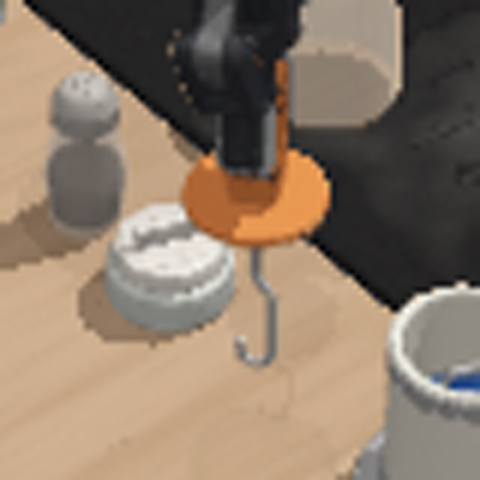

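Run:
```python
from h import *
p=np.array([.5216,.0004,.2795]);y=np.radians(36.9);x=np.array([np.cos(y),np.sin(y),0])
for a in (-4,0,4):
    o=p+x*a/1e3+[0,0,-.0253]
    P=[(0,-25),(-8.5,-65),(0,-90.5),(6.5,-75)]
    print(a,((proj("scene",[o+x*b/1e3+[0,0,d/1e3] for b,d in P])-[271,150]+.5)*12).round(0).tolist(), [o+[.028,0,.005]] and ((proj("scene",[o+[.028*np.cos(t),.028*np.sin(t),.0025] for t in np.linspace(0,6.3,80)])-[271,150]+.5)*12)[:,0].round().__array__().min(),)
print("obs: wire ~ (257,268); shank right edge x~276; lowest (255,367); tip top (240,337); collar left edge 182 right 331")
# filter from scene: rim
```

```text
-4 [[518.0, 499.0], [558.0, 654.0], [516.0, 737.0], [484.0, 676.0]] 370.0
0 [[497.0, 495.0], [539.0, 651.0], [496.0, 733.0], [465.0, 673.0]] 349.0
4 [[477.0, 492.0], [519.0, 647.0], [477.0, 730.0], [446.0, 669.0]] 329.0
obs: wire ~ (257,268); shank right edge x~276; lowest (255,367); tip top (240,337); collar left edge 182 right 331
```

Run:
```python
from h import *
im=cv2.imread("pics/scene0.png");c="scene"
k=cv2.resize(im[190:250,318:378],(600,600),interpolation=cv2.INTER_CUBIC)
y=np.radians(72);d=np.array([np.cos(y),np.sin(y),0])
for z,col in ((.06,(0,255,0)),(.07,(0,255,255)),(.08,(0,0,255))):
    uv=(proj(c,[np.array([.5205,-.124,z])+d*t for t in(-.013,0,.013)])-[318,190]+.5)*10;print(z,uv.round().tolist())
    for q in uv.astype(int): cv2.circle(k,tuple(int(a) for a in q),4,col,1)
rim=(proj(c,[[.5205+.031*np.cos(t),-.124+.031*np.sin(t),.1] for t in np.linspace(0,6.3,60)])-[318,190]+.5)*10
cv2.polylines(k,[rim.astype(int)],False,(255,0,255),1)
cv2.imwrite("pics/m6.png",k)
```

```text
0.06 [[351.0, 263.0], [307.0, 275.0], [262.0, 288.0]]
0.07 [[353.0, 237.0], [309.0, 250.0], [264.0, 262.0]]
0.08 [[356.0, 211.0], [311.0, 224.0], [266.0, 236.0]]
```

View pics/m6.png

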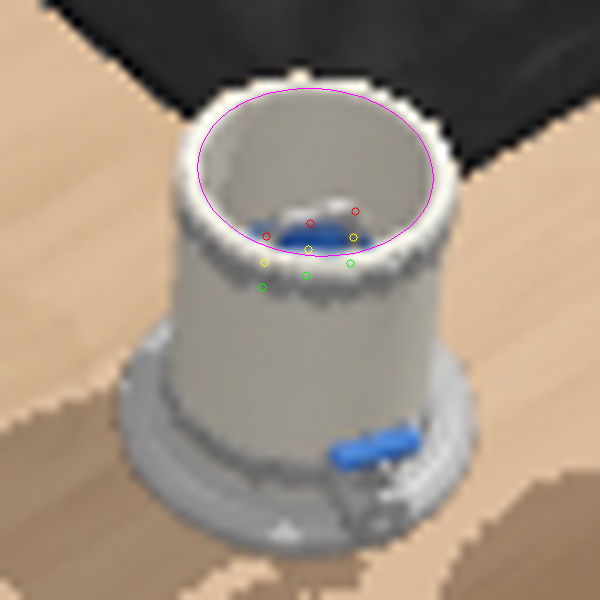

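Request:
apply_moves(
  moves=[
    [0,0,-55,-12,-120,0,1],
    [0,0,-55,-12,-120,0,1],
    [0,0,-55,-12,-120,0,1],
    [0,0,-55,-12,-120,0,1],
    [0,0,-55,-12,-120,0,1],
    [0,0,-55,-12,-120,0,1],
    [0,0,-55,-12,-120,0,1],
    [0,0,-55,-12,-120,0,1],
    [0,0,-55,-12,-120,0,1],
    [0,0,-55,-12,-120,0,1],
  ],
)

```text
t: 7.65
tcp_pos: [0.5096, -0.1196, 0.2794]
tool_rot: [-0.0, 0.155, 0.988, 0.0]
contact_force: [0.5, -0.5, -0.7]
gripper_width: 0.0169
grip_force: 88.5
```

Request:
apply_moves(
  moves=[
    [0,0,0,0,0,-10,1],
    [0,0,0,0,0,-20,1],
    [0,0,0,0,0,-30,1],
    [0,0,0,0,0,-40,1],
    [0,0,0,0,0,-50,1],
    [0,0,0,0,0,-50,1],
    [0,0,0,0,0,-50,1],
  ],
)

```text
t: 8.23
tcp_pos: [0.5093, -0.1197, 0.2285]
tool_rot: [-0.001, 0.156, 0.988, -0.0]
contact_force: [0.2, -0.1, 0.4]
gripper_width: 0.0173
grip_force: 88.5
```

Run:
```python
from h import *
s,M=st(); p=s["tcp_pos"]; c="scene"
im=eyes.capture(c)
u0,v0=310,150
k=cv2.resize(im[v0:v0+100,u0:u0+100,::-1],(600,600),interpolation=cv2.INTER_CUBIC)
x=np.array([M[1,1],-M[0,1],0]);o=p-x*.003-[0,0,.0253]
P=[(0,0),(0,-40),(-6.5,-50),(-6.5,-84),(-4.6,-86.9),(0,-88.5),(4.6,-86.9),(6.5,-84),(6.5,-75)]
uv=(proj(c,[o+x*a/1e3+[0,0,b/1e3] for a,b in P])-[u0,v0]+.5)*6
kk=k.copy();cv2.polylines(kk,[uv.astype(int)],False,(0,255,0),1)
cv2.imwrite("pics/m7.png",np.hstack([k[100:500,100:500],kk[100:500,100:500]]))
st()
```

```text
8.23 [ 0.5093 -0.1197  0.2285] z [-2.e-03 -4.e-04 -1.e+00] yaw 72.1 F [ 0.2 -0.1  0.4] 0.0173 89
8.28 [ 0.5098 -0.1197  0.2293] z [-2.e-04 -4.e-04 -1.e+00] yaw 72.1 F [ 0.1  0.5 -1.2] 0.0172 89
```

View pics/m7.png

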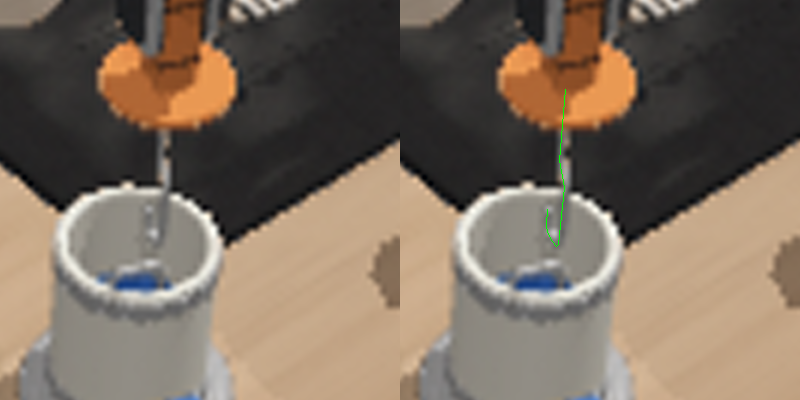

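Request:
apply_moves(
  moves=[
    [0,0,0,0,0,-8,1],
    [0,0,0,0,0,-16,1],
    [0,0,0,0,0,-24,1],
    [0,0,0,0,0,-30,1],
    [0,0,0,0,0,-36,1],
    [0,0,0,0,0,-41,1],
    [0,0,0,0,0,-45,1],
    [0,0,0,0,0,-45,1],
  ],
)

```text
t: 8.95
tcp_pos: [0.5091, -0.1196, 0.1834]
tool_rot: [-0.001, 0.156, 0.988, -0.0]
contact_force: [-0.3, 0.0, -0.5]
gripper_width: 0.0168
grip_force: 88.5
```

Request:
apply_moves(
  moves=[
    [0,0,0,0,0,-4,1],
    [0,0,0,0,0,-8,1],
    [0,0,0,0,0,-11,1],
    [0,0,0,0,0,-11,1],
    [0,0,0,0,0,-11,1],
  ],
)

```text
t: 9.37
tcp_pos: [0.5096, -0.1196, 0.1733]
tool_rot: [-0.0, 0.156, 0.988, -0.0]
contact_force: [0.9, 0.1, -0.9]
gripper_width: 0.0175
grip_force: 88.5
```

Request:
apply_moves(
  moves=[
    [0,0,0,2.8,-0.9,0,1],
    [0,0,0,5.7,-1.8,0,1],
    [0,0,0,8.5,-2.8,0,1],
    [0,0,0,8.5,-2.8,0,1],
  ],
)

```text
t: 9.7
tcp_pos: [0.519, -0.1226, 0.1736]
tool_rot: [0.0, 0.156, 0.988, 0.0]
contact_force: [0.3, -0.2, -2.2]
gripper_width: 0.0172
grip_force: 88.5
```

Request:
apply_moves(
  moves=[
    [0,0,0,2,-0.6,0,1],
    [0,0,0,4,-1.2,0,1],
    [0,0,0,5.7,-1.8,0,1],
    [0,0,0,5.7,-1.8,0,1],
  ],
)

```text
t: 10.03
tcp_pos: [0.5242, -0.1243, 0.1734]
tool_rot: [0.0, 0.156, 0.988, -0.0]
contact_force: [0.3, -0.3, -0.9]
gripper_width: 0.0165
grip_force: 88.5
```

Request:
apply_moves(
  moves=[
    [0,0,0,0,0,2,1],
    [0,0,0,0,0,4,1],
    [0,0,0,0,0,6,1],
    [0,0,0,0,0,8,1],
    [0,0,0,0,0,8,1],
  ],
)

```text
t: 10.45
tcp_pos: [0.5242, -0.1242, 0.1821]
tool_rot: [0.001, 0.156, 0.988, 0.0]
contact_force: [0.8, 0.3, -1.7]
gripper_width: 0.0169
grip_force: 88.5
```

Request:
apply_moves(
  moves=[
    [0,0,0,0,0,1.5,1],
    [0,0,0,0,0,3,1],
    [0,0,0,0,0,4.5,1],
    [0,0,0,0,0,6,1],
    [0,0,0,0,0,7.5,1],
    [0,0,0,0,0,7.5,1],
  ],
)

```text
t: 10.95
tcp_pos: [0.5241, -0.1242, 0.1894]
tool_rot: [0.0, 0.156, 0.988, 0.0]
contact_force: [0.0, 0.1, -1.2]
gripper_width: 0.017
grip_force: 88.5
```

Request:
apply_moves(
  moves=[
    [0,0,0,0,0,1,1],
    [0,0,0,0,0,2,1],
    [0,0,0,0,0,3,1],
    [0,0,0,0,0,3,1],
  ],
)

```text
t: 11.28
tcp_pos: [0.5235, -0.1241, 0.1917]
tool_rot: [-0.0, 0.156, 0.988, 0.0]
contact_force: [-0.6, 0.8, -1.6]
gripper_width: 0.017
grip_force: 88.4
```

Request:
apply_moves(
  moves=[
    [0,0,0,0,0,1,1],
    [0,0,0,0,0,2,1],
    [0,0,0,0,0,3,1],
    [0,0,0,0,0,4,1],
    [0,0,0,0,0,4,1],
  ],
)

```text
t: 11.7
tcp_pos: [0.5232, -0.124, 0.195]
tool_rot: [-0.001, 0.156, 0.988, 0.0]
contact_force: [-0.3, 0.3, -8.8]
gripper_width: 0.017
grip_force: 87.8
```

Request:
apply_moves(
  moves=[
    [0,0,0,0,0,1,1],
    [0,0,0,0,0,2,1],
    [0,0,0,0,0,3,1],
    [0,0,0,0,0,4,1],
    [0,0,0,0,0,4,1],
  ],
)

```text
t: 12.12
tcp_pos: [0.5234, -0.1241, 0.2]
tool_rot: [-0.001, 0.156, 0.988, 0.0]
contact_force: [-0.9, 0.8, -10.1]
gripper_width: 0.0168
grip_force: 87.9
```

Request:
apply_moves(
  moves=[
    [0,0,0,0,0,2,1],
    [0,0,0,0,0,5,1],
    [0,0,0,0,0,8,1],
    [0,0,0,0,0,11,1],
    [0,0,0,0,0,14,1],
    [0,0,0,0,0,17,1],
    [0,0,0,0,0,20,1],
    [0,0,0,0,0,23,1],
    [0,0,0,0,0,25,1],
    [0,0,0,0,0,25,1],
  ],
)

```text
t: 12.95
tcp_pos: [0.5237, -0.1242, 0.2255]
tool_rot: [-0.0, 0.156, 0.988, -0.0]
contact_force: [-1.4, 1.3, -8.9]
gripper_width: 0.0171
grip_force: 88.0
```

Request:
apply_moves(
  moves=[
    [0,0,0,0,0,2,1],
    [0,0,0,0,0,4,1],
    [0,0,0,0,0,6,1],
    [0,0,0,0,0,8,1],
    [0,0,0,0,0,10,1],
    [0,0,0,0,0,12,1],
    [0,0,0,0,0,14,1],
    [0,0,0,0,0,15,1],
    [0,0,0,0,0,15,1],
  ],
)

```text
t: 13.7
tcp_pos: [0.5238, -0.1242, 0.2403]
tool_rot: [0.0, 0.156, 0.988, -0.0]
contact_force: [-0.9, 0.7, -9.4]
gripper_width: 0.0175
grip_force: 88.1
```

Now slowly to the stop.

Request:
apply_moves(
  moves=[
    [0,0,0,0,0,1,1],
    [0,0,0,0,0,2,1],
    [0,0,0,0,0,3,1],
    [0,0,0,0,0,4,1],
    [0,0,0,0,0,4,1],
  ],
)

```text
t: 14.12
tcp_pos: [0.5238, -0.1242, 0.2441]
tool_rot: [-0.0, 0.156, 0.988, -0.0]
contact_force: [-2.3, 0.2, -10.1]
gripper_width: 0.0169
grip_force: 88.1
```

Request:
apply_moves(
  moves=[
    [0,0,0,0,0,0.5,1],
    [0,0,0,0,0,1,1],
    [0,0,0,0,0,1.5,1],
    [0,0,0,0,0,1.5,1],
  ],
)

```text
t: 14.45
tcp_pos: [0.5238, -0.1242, 0.2455]
tool_rot: [-0.0, 0.156, 0.988, -0.0]
contact_force: [-2.4, 0.2, -9.6]
gripper_width: 0.0168
grip_force: 88.1
```

Request:
apply_moves(
  moves=[
    [0,0,0,0,0,0.5,1],
    [0,0,0,0,0,1,1],
    [0,0,0,0,0,1,1],
  ],
)

```text
t: 14.7
tcp_pos: [0.5238, -0.1242, 0.2465]
tool_rot: [-0.0, 0.156, 0.988, -0.0]
contact_force: [-3.4, 0.5, -10.2]
gripper_width: 0.0174
grip_force: 88.1
```

Request:
apply_moves(
  moves=[
    [0,0,0,0,0,0.5,1],
    [0,0,0,0,0,1,1],
    [0,0,0,0,0,1,1],
  ],
)

```text
t: 14.95
tcp_pos: [0.5238, -0.1242, 0.2475]
tool_rot: [-0.0, 0.156, 0.988, -0.0]
contact_force: [-2.1, 1.0, -9.4]
gripper_width: 0.0169
grip_force: 88.1
```

Request:
apply_moves(
  moves=[
    [0,0,0,0,0,0.5,1],
    [0,0,0,0,0,1,1],
    [0,0,0,0,0,1,1],
  ],
)

```text
t: 15.2
tcp_pos: [0.5238, -0.1242, 0.2485]
tool_rot: [-0.0, 0.156, 0.988, 0.0]
contact_force: [-2.9, 1.1, -9.8]
gripper_width: 0.0167
grip_force: 88.0
```

Request:
apply_moves(
  moves=[
    [0,0,0,0,0,0.4,1],
    [0,0,0,0,0,0.8,1],
    [0,0,0,0,0,0.8,1],
  ],
)

```text
t: 15.45
tcp_pos: [0.5237, -0.1242, 0.2488]
tool_rot: [-0.0, 0.156, 0.988, 0.0]
contact_force: [-1.5, 0.0, -11.6]
gripper_width: 0.0168
grip_force: 87.9
```

Request:
apply_moves(
  moves=[
    [0,0,0,0,0,0.4,1],
    [0,0,0,0,0,0.4,1],
    [0,0,0,0,0,0.4,1],
  ],
)

```text
t: 15.7
tcp_pos: [0.5237, -0.1241, 0.2491]
tool_rot: [-0.0, 0.156, 0.988, 0.0]
contact_force: [-1.6, 0.2, -13.9]
gripper_width: 0.0171
grip_force: 87.9
```

Request:
apply_moves(
  moves=[
    [0,0,0,0,0,0.4,1],
    [0,0,0,0,0,0.4,1],
    [0,0,0,0,0,0.4,1],
  ],
)

```text
t: 15.95
tcp_pos: [0.5236, -0.1241, 0.2495]
tool_rot: [-0.0, 0.156, 0.988, 0.0]
contact_force: [-1.0, 0.2, -15.2]
gripper_width: 0.017
grip_force: 88.0
```

Request:
apply_moves(
  moves=[
    [0,0,0,0,0,0.5,1],
    [0,0,0,0,0,0.5,1],
    [0,0,0,0,0,0.5,1],
  ],
)

```text
t: 16.2
tcp_pos: [0.5236, -0.1241, 0.2499]
tool_rot: [-0.001, 0.156, 0.988, 0.0]
contact_force: [-2.1, 1.0, -17.4]
gripper_width: 0.0171
grip_force: 88.1
```

Request:
apply_moves(
  moves=[
    [0,0,0,0,0,0.4,1],
    [0,0,0,0,0,0.4,1],
    [0,0,0,0,0,0.4,1],
    [0,0,0,0,0,0.4,1],
  ],
)

```text
t: 16.53
tcp_pos: [0.5235, -0.1241, 0.2504]
tool_rot: [-0.001, 0.156, 0.988, 0.0]
contact_force: [-1.5, 0.3, -20.3]
gripper_width: 0.0168
grip_force: 88.1
```

Request:
apply_moves(
  moves=[
    [0,0,0,0,0,0,1],
    [0,0,0,0,0,0,1],
    [0,0,0,0,0,0,1],
    [0,0,0,0,0,0,1],
    [0,0,0,0,0,0,1],
  ],
)

```text
t: 16.95
tcp_pos: [0.5236, -0.1241, 0.2506]
tool_rot: [-0.0, 0.156, 0.988, 0.0]
contact_force: [-0.8, 0.1, -21.8]
gripper_width: 0.0168
grip_force: 88.1
```

Run:
```python
from h import *
s,M=st(); p=s["tcp_pos"]; c="scene"
im=eyes.capture(c)
u0,v0=310,150
k=cv2.resize(im[v0:v0+80,u0:u0+80,::-1],(640,640),interpolation=cv2.INTER_CUBIC)[:600]
cv2.imwrite("pics/m8.png",k)
```

```text
16.95 [ 0.5236 -0.1241  0.2506] z [-9.e-04  3.e-04 -1.e+00] yaw 72.0 F [ -0.8   0.1 -21.8] 0.0168 88
```

View pics/m8.png

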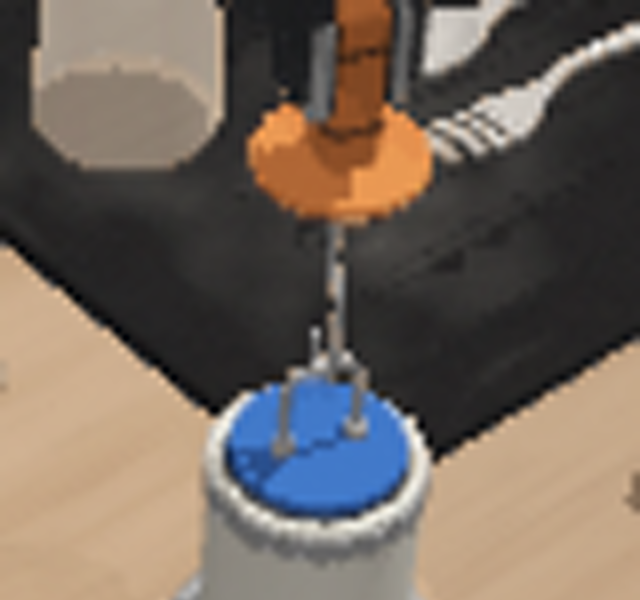

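Request:
apply_moves(
  moves=[
    [0,0,0,0,0,-1,1],
    [0,0,0,0,0,-2,1],
    [0,0,0,0,0,-4,1],
    [0,0,0,0,0,-7,1],
    [0,0,0,0,0,-10,1],
    [0,0,0,0,0,-13,1],
    [0,0,0,0,0,-16,1],
    [0,0,0,0,0,-19,1],
    [0,0,0,0,0,-21,1],
    [0,0,0,0,0,-21,1],
  ],
)

```text
t: 17.83
tcp_pos: [0.5252, -0.1243, 0.2301]
tool_rot: [0.002, 0.156, 0.988, 0.0]
contact_force: [-0.1, 0.2, -1.7]
gripper_width: 0.0169
grip_force: 90.6
```

Request:
apply_moves(
  moves=[
    [0,0,0,0,0,0,1],
    [0,0,0,0,0,0,1],
  ],
)

```text
t: 18.0
tcp_pos: [0.525, -0.1243, 0.2302]
tool_rot: [0.001, 0.156, 0.988, 0.0]
contact_force: [0.9, 0.1, -1.5]
gripper_width: 0.017
grip_force: 90.6
```

Request:
apply_moves(
  moves=[
    [0,0,0,-2.8,0.9,0,1],
    [0,0,0,-5.6,1.8,0,1],
    [0,0,0,-8.4,2.7,0,1],
    [0,0,0,-8.4,2.7,0,1],
  ],
)

```text
t: 18.33
tcp_pos: [0.5149, -0.1214, 0.2301]
tool_rot: [0.0, 0.156, 0.988, 0.0]
contact_force: [-0.2, 0.2, -0.9]
gripper_width: 0.0164
grip_force: 90.6
```

Request:
apply_moves(
  moves=[
    [0,0,0,-2.8,0.9,0,1],
    [0,0,0,-5.6,1.8,0,1],
    [0,0,0,-8.4,2.7,0,1],
    [0,0,0,-8.4,2.7,0,1],
    [0,0,0,-8.4,2.7,0,1],
  ],
)

```text
t: 18.75
tcp_pos: [0.5069, -0.1187, 0.2301]
tool_rot: [0.0, 0.156, 0.988, -0.0]
contact_force: [0.8, -0.2, -0.3]
gripper_width: 0.0171
grip_force: 90.6
```

Run:
```python
from h import *
s,M=st(); p=s["tcp_pos"]; c="scene"
im=eyes.capture(c)
u0,v0=310,150
k=cv2.resize(im[v0:v0+80,u0:u0+80,::-1],(640,640),interpolation=cv2.INTER_CUBIC)[:600]
x=np.array([M[1,1],-M[0,1],0]);o=p-x*.003-[0,0,.0253]
P=[(0,0),(0,-40),(-6.5,-50),(-6.5,-84),(-4.6,-86.9),(0,-88.5),(4.6,-86.9),(6.5,-84),(6.5,-75)]
uv=(proj(c,[o+x*a/1e3+[0,0,b/1e3] for a,b in P])-[u0,v0]+.5)*8
kk=k.copy();cv2.polylines(kk,[uv.astype(int)],False,(0,255,0),1)
cv2.imwrite("pics/m9.png",np.hstack([k[100:,130:520],kk[100:,130:520]]))
```

```text
18.75 [ 0.5069 -0.1187  0.2301] z [ 3.e-04 -0.e+00 -1.e+00] yaw 72.1 F [ 0.8 -0.2 -0.3] 0.0171 91
```

View pics/m9.png

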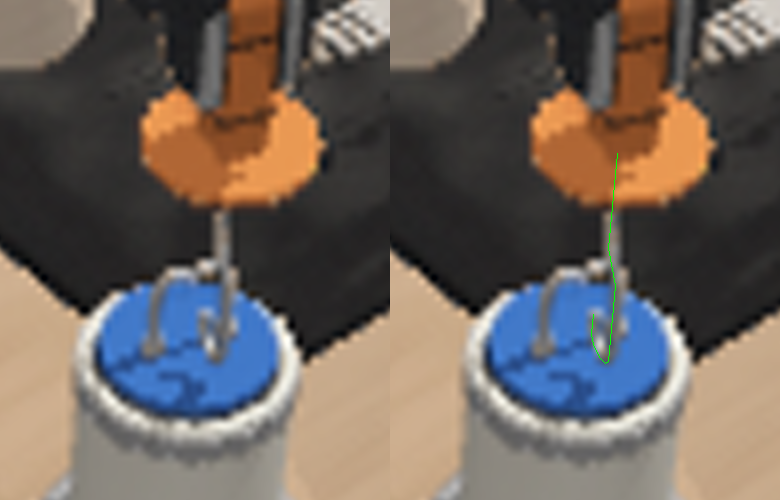

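Request:
apply_moves(
  moves=[
    [0,0,0,0,0,3,1],
    [0,0,0,0,0,6,1],
    [0,0,0,0,0,10,1],
    [0,0,0,0,0,15,1],
    [0,0,0,0,0,20,1],
    [0,0,0,0,0,25,1],
    [0,0,0,0,0,32,1],
    [0,0,0,0,0,42,1],
    [0,0,0,0,0,55,1],
    [0,0,0,0,0,60,1],
  ],
)

```text
t: 19.63
tcp_pos: [0.508, -0.119, 0.2926]
tool_rot: [0.002, 0.156, 0.988, -0.0]
contact_force: [0.1, -0.6, 0.1]
gripper_width: 0.0169
grip_force: 90.6
```

```bash
cat > fit.py <<'E'
from h import *
from scipy.optimize import minimize
t=np.linspace(0,2*np.pi,60)
def circ(x,y,r,z): return np.c_[x+r*np.cos(t),y+r*np.sin(t),0*t+z]
def stand(c,x,y,S=4):
    m=np.zeros((400*S,640*S),np.uint8)
    for r,a,b in ((.04,0,.008),(.0215,0,.1)):
        h=cv2.convexHull(((proj(c,np.r_[circ(x,y,r,a),circ(x,y,r,b)])+.5)*S).astype(np.int32)); cv2.fillConvexPoly(m,h,1)
    return cv2.resize(m.astype(np.float32),(640,400),interpolation=cv2.INTER_AREA)
if __name__=="__main__":
    for c in ("scene","top"):
        eyes.capture(c); 
        print(c,[(r['xyz'],r['p']) for r in spotter.place_of("hook_stand",c)[:3]])
        for r in spotter.silhouettes("hook_stand",c)[:3]:
            m=r["pixels"].astype(np.float32); ys,xs=np.nonzero(m)
            f=lambda q: np.abs(stand(c,*q)-m).sum()
            o=minimize(f,[.5205,.164],method="Nelder-Mead",options=dict(initial_simplex=[[.515,.16],[.526,.162],[.52,.17]],xatol=2e-4))
            print(r["p"],m.sum(),xs.mean(),ys.mean(),o.x,o.fun)
E
python3 fit.py
```

```text
scene [([0.5217, 0.1662, -0.0004], 0.97), ([0.782, -0.1027, 0.004], 0.38)]
0.94 1020.0 259.7098039215686 280.19117647058823 [0.51766707 0.16540211] 61.6875
top []
0.54 379.0 244.68601583113457 159.91029023746702 [ 0.71619672 -0.06081732] 1030.375
```

Request:
apply_moves(
  moves=[
    [0,0,0,3,35,0,1],
    [0,0,0,6,70,0,1],
    [0,0,0,9,105,0,1],
    [0,0,0,12,140,0,1],
    [0,0,0,14,175,0,1],
    [0,0,0,14,210,0,1],
    [0,0,0,14,240,0,1],
    [0,0,0,14,265,0,1],
    [0,0,0,14,283,0,1],
    [0,0,0,14,283,0,1],
  ],
)

```text
t: 20.77
tcp_pos: [0.5209, 0.1671, 0.2888]
tool_rot: [-0.001, 0.154, 0.988, -0.0]
contact_force: [0.6, -0.6, -0.9]
gripper_width: 0.0168
grip_force: 90.6
```

Request:
apply_moves(
  moves=[
    [0,0,0,0,0,-20,1],
    [0,0,0,0,0,-40,1],
    [0,0,0,0,0,-50,1],
    [0,0,0,0,0,-50,1],
    [0,0,0,0,0,-50,1],
    [0,0,0,0,0,-50,1],
  ],
)

```text
t: 21.27
tcp_pos: [0.5218, 0.1641, 0.2411]
tool_rot: [0.001, 0.156, 0.988, 0.0]
contact_force: [0.2, 0.1, -1.4]
gripper_width: 0.0167
grip_force: 90.6
```

```bash
python3 fit.py
python3 - <<'E'
from h import *
st()
eyes.capture("scene")
for n in ("hook","hook_throat","cartridge","loop_bar"): print(n,[(r['xyz'],r['p']) for r in spotter.place_of(n,"scene")[:2]])
st()
E
```

```text
scene [([0.5217, 0.1678, 0.0016], 0.65)]
0.63 1025.0 259.8087804878049 279.9024390243902 [0.51868674 0.16412557] 57.25
0.18 369.0 298.8455284552846 194.0081300813008 [ 0.71903224 -0.10918817] 358.8125
top [([0.5177, 0.165, 0.0003], 0.72)]
0.67 457.0 334.5032822757112 157.75929978118162 [ 0.71555514 -0.10664397] 194.75
0.57 440.0 243.73863636363637 229.42727272727274 [0.52082666 0.16542285] 241.0625
21.57 [0.5213 0.1643 0.2406] z [ 1.e-03  6.e-04 -1.e+00] yaw 72.0 F [-0.9  0.1 -0.6] 0.0166 91
hook [([0.5212, 0.1639, 0.2159], 0.6), ([0.5134, 0.1651, 0.128], 0.19)]
hook_throat [([0.5189, 0.1635, 0.1296], 0.94)]
cartridge [([0.519, -0.1221, 0.1073], 0.61)]
loop_bar [([0.5231, -0.1213, 0.139], 0.49), ([0.5213, -0.1235, 0.0017], 0.29)]
21.82 [0.521  0.1642 0.24  ] z [ 1.e-04  0.e+00 -1.e+00] yaw 72.1 F [ 0.6 -0.6 -1. ] 0.017 91
```

Request:
apply_moves(
  moves=[
    [0,0,0,1,0,-8,1],
    [0,0,0,1,0,-16,1],
    [0,0,0,1,0,-24,1],
    [0,0,0,1,0,-32,1],
    [0,0,0,1,0,-40,1],
    [0,0,0,1,0,-40,1],
  ],
)

```text
t: 22.32
tcp_pos: [0.5208, 0.1636, 0.1974]
tool_rot: [-0.002, 0.156, 0.988, -0.001]
contact_force: [0.3, -0.5, -1.0]
gripper_width: 0.0173
grip_force: 90.6
```

Request:
apply_moves(
  moves=[
    [0,0,0,0,0,-10,1],
    [0,0,0,0,0,-20,1],
    [0,0,0,0,0,-30,1],
    [0,0,0,0,0,-40,1],
    [0,0,0,0,0,-50,1],
    [0,0,0,0,0,-60,1],
    [0,0,0,0,0,-66,1],
    [0,0,0,0,0,-70,1],
    [0,0,0,0,0,-70,1],
  ],
)

```text
t: 23.07
tcp_pos: [0.5216, 0.164, 0.1289]
tool_rot: [-0.001, 0.156, 0.988, -0.001]
contact_force: [0.5, -1.4, -1.0]
gripper_width: 0.0166
grip_force: 90.6
```

Request:
apply_moves(
  moves=[
    [0,0,0,0,0,-1,1],
    [0,0,0,0,0,-2,1],
    [0,0,0,0,0,-3,1],
    [0,0,0,0,0,-3,1],
  ],
)

```text
t: 23.4
tcp_pos: [0.5222, 0.1643, 0.1272]
tool_rot: [0.0, 0.156, 0.988, 0.0]
contact_force: [-0.2, 0.0, -1.0]
gripper_width: 0.0169
grip_force: 90.6
```

Request:
apply_moves(
  moves=[
    [0,0,0,0,0,-0.7,1],
    [0,0,0,0,0,-1.4,1],
    [0,0,0,0,0,-1.4,1],
  ],
)

```text
t: 23.65
tcp_pos: [0.5222, 0.1643, 0.1257]
tool_rot: [0.0, 0.156, 0.988, 0.0]
contact_force: [-0.7, 0.3, -1.5]
gripper_width: 0.0171
grip_force: 90.7
```

Request:
apply_moves(
  moves=[
    [0,0,0,0,0,-0.7,1],
    [0,0,0,0,0,-1,1],
    [0,0,0,0,0,-1,1],
  ],
)

```text
t: 23.9
tcp_pos: [0.5223, 0.1643, 0.1254]
tool_rot: [0.0, 0.156, 0.988, 0.0]
contact_force: [-2.2, -0.4, 4.4]
gripper_width: 0.0172
grip_force: 91.4
```

Request:
apply_moves(
  moves=[
    [0,0,0,0,0,0,0.3],
    [0,0,0,0,0,0,0],
    [0,0,0,0,0,0,-0.4],
    [0,0,0,0,0,0,-0.4],
    [0,0,0,0,0,0,-0.4],
    [0,0,0,0,0,0,-0.4],
  ],
)

```text
t: 24.4
tcp_pos: [0.522, 0.1642, 0.1244]
tool_rot: [-0.0, 0.156, 0.988, -0.0]
contact_force: [-1.0, -0.3, 0.2]
gripper_width: 0.0599
grip_force: 0.0
```

Run:
```python
from h import *
st()
eyes.capture("scene");eyes.capture("top")
for c in ("scene","top"):
  for n in ("hook",): print(n,[(r['xyz'],r['p']) for r in spotter.place_of(n,c)[:2]])
```

```text
24.4 [0.522  0.1642 0.1244] z [-2.e-04 -1.e-04 -1.e+00] yaw 72.0 F [-1.  -0.3  0.2] 0.0599 0
hook [([0.5206, 0.1643, 0.0993], 0.68), ([0.5218, -0.1242, 0.0019], 0.37)]
hook [([0.5217, 0.1651, 0.1026], 0.63)]
```

Released; retract upward and back away.

Request:
apply_moves(
  moves=[
    [0,0,0,0,0,10,-0.4],
    [0,0,0,0,0,25,-0.4],
    [0,0,0,0,0,50,-0.4],
    [0,0,0,0,0,80,-0.4],
    [0,0,0,0,0,120,-0.4],
    [0,0,0,0,0,140,-0.4],
    [0,0,0,-60,20,150,-0.4],
    [0,0,0,-90,30,150,-0.4],
    [0,0,0,-90,30,150,-0.4],
  ],
)

```text
t: 25.35
tcp_pos: [0.4289, 0.1944, 0.2765]
tool_rot: [0.0, 0.155, 0.988, 0.001]
contact_force: [-0.3, -0.7, -1.3]
gripper_width: 0.06
grip_force: 0.0
```

```bash
python3 fit.py
python3 - <<'E'
from h import *
st()
for c in ("scene","top"):
  for n in ("hook","cartridge","loop_bar","mug","timer","jar","mill","honey_jar"): print(c,n,[(r['xyz'],r['p']) for r in spotter.place_of(n,c)[:2]])
st()
E
```

```text
scene [([0.5183, 0.1646, 0.0011], 0.73)]
0.71 819.0 260.1025641025641 285.6800976800977 [0.517455   0.16627677] 270.8125
top [([0.5196, 0.1676, 0.0046], 0.73), ([0.5227, -0.1251, 0.0004], 0.23)]
0.61 359.0 245.35376044568244 230.66016713091923 [0.51867582 0.16248304] 328.25
25.65 [0.4329 0.1941 0.2745] z [ 1.e-04 -3.e-04 -1.e+00] yaw 72.0 F [ 1.  -0.5 -0.8] 0.06 0
scene hook [([0.5216, 0.1625, 0.1014], 0.8)]
scene cartridge [([0.5201, -0.1225, 0.108], 0.7), ([0.5229, -0.1211, 0.0024], 0.63)]
scene loop_bar [([0.5221, -0.1224, 0.1398], 0.52)]
scene mug []
scene timer [([0.7142, -0.0994, -0.0056], 0.6)]
scene jar [([0.7069, 0.1415, -0.0025], 0.39)]
scene mill [([0.5219, -0.1221, 0.1382], 0.15)]
scene honey_jar [([0.4733, -0.3452, 0.0012], 0.85)]
top hook [([0.5232, 0.1626, 0.1043], 0.68)]
top cartridge [([0.5205, -0.1237, 0.1078], 0.91)]
top loop_bar [([0.524, -0.1252, 0.1384], 0.53), ([0.4759, -0.3434, -0.001], 0.46)]
top mug [([0.7646, 0.0476, 0.0018], 0.85)]
top timer [([0.7126, -0.1011, -0.0025], 0.7)]
top jar [([0.705, 0.1392, -0.0009], 0.58)]
top mill [([0.7807, -0.1021, -0.0002], 0.79)]
top honey_jar [([0.474, -0.3475, -0.001], 0.78)]
26.45 [0.432  0.1942 0.2746] z [ 1.e-04  0.e+00 -1.e+00] yaw 72.1 F [ 0.3 -1.2  0.3] 0.0598 0
```

Everything agrees: the hook is within about 4 mm of the stand's axis and the insert is up at z ≈ 0.106 or above.

```bash
python3 -c "
from cell import ctrl; print(ctrl.hand_in())"
```

```text
the job is handed in; nothing more can be done
None
```

The job is handed in: the insert was drawn to its upper stop with a pull of about 20 N and stayed up, the hook is back in its stand and released, and the bystanders measured where they started; the hand-in call gave no verdict.

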